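# Find the rocking lid and seat it

## Task

Four identical white lids stand in the wooden sample block; three are sound and one is not seated. Press lightly with the fingertips near the rim of the lids, one after another, until one rocks under the finger; then press that lid in its middle, firmly, until it is fully home, and draw clear. Only press: squeeze no sound lid right down, do not pull any lid up, and leave the tubs and other goods where they are.

Things in the scene. Friction and masses are not known exactly. Their poses are not given: they have to be found in the camera images.
- block: the fixed pale wooden sample block, 168 (x) x 258 (y) x 34 mm. Origin on the table under the middle of the square of four lids (the block reaches 84 mm to its +y, 174 mm to its -y side, where a loose lidded putty tub 78 mm across and 42 mm high stands on it); z up. It stands on the right half of the table, turned up to 0.3 rad. Bins with boards up to 360 mm high stand on the other table, to the left (y above 0.1): come to the block round them, high and near the base.
- far_left (a point): middle of the far left lid's place, on the block's upper face (z = 34 mm), 40 mm from the block's middle along each of its axes. In each place stands a round white lid, 60 mm across, whose flat top is 10 to 14 mm above this point (it differs from lid to lid and says nothing about which is loose). All lids look the same and any of the four places may hold the loose one.
- far_right (a point): middle of the far right lid's place, on the block's upper face (z = 34 mm), 40 mm from the block's middle along each of its axes. In each place stands a round white lid, 60 mm across, whose flat top is 10 to 14 mm above this point (it differs from lid to lid and says nothing about which is loose). All lids look the same and any of the four places may hold the loose one.
- near_left (a point): middle of the near left lid's place, on the block's upper face (z = 34 mm), 40 mm from the block's middle along each of its axes. In each place stands a round white lid, 60 mm across, whose flat top is 10 to 14 mm above this point (it differs from lid to lid and says nothing about which is loose). All lids look the same and any of the four places may hold the loose one.
- near_right (a point): middle of the near right lid's place, on the block's upper face (z = 34 mm), 40 mm from the block's middle along each of its axes. In each place stands a round white lid, 60 mm across, whose flat top is 10 to 14 mm above this point (it differs from lid to lid and says nothing about which is loose). All lids look the same and any of the four places may hold the loose one.
- rock_a (a joint): tilt (rad) of the loose lid, wherever it is, about one level axis; 0 = level. Pressed near its rim with 1 to 2 N the loose lid tips up to 0.14 either way in rock_a or rock_b or both (its axes are turned by an unknown amount), about 3 mm down at 21 mm from its middle; it springs level when let go. A sound lid does not tip.
- rock_b (a joint): tilt (rad) of the loose lid about the level axis at right angles to rock_a; the same range and spring.
- seat (a joint): how far (m) the loose lid has been pressed down from where it is found: 0 at the start, 0.006 = fully home, against a stop. It moves at about 12 N pressed in its middle (pressed near the rim it jams: twice that or more) and stays where it is left. The lower it is, the less it rocks. Negative = pulled up.
- sound_1 (a joint): how far (m) one of the three sound lids (it may be in any place) is pressed down: 0 free, 0.009 at its stop. It sinks level on a soft spring seal, 1.6 N per mm, and comes back by itself; past 0.006 (about 10 N) the seal is spoilt.
- sound_2 (a joint): how far (m) one of the three sound lids (it may be in any place) is pressed down: 0 free, 0.009 at its stop. It sinks level on a soft spring seal, 1.6 N per mm, and comes back by itself; past 0.006 (about 10 N) the seal is spoilt.
- sound_3 (a joint): how far (m) one of the three sound lids (it may be in any place) is pressed down: 0 free, 0.009 at its stop. It sinks level on a soft spring seal, 1.6 N per mm, and comes back by itself; past 0.006 (about 10 N) the seal is spoilt.
- tub_on_block: loose lidded putty tub, 78 mm across, 42 mm high, on the block's -y end; leave it. Origin under its middle.
- tub_a: loose lidded putty tub, 78 mm across, 42 mm high, on the table to the right of the block; leave it.
- tub_b: another such tub, behind the drawer chest; leave it.
- tags: loose pack of tags, 88 x 62 x 14 mm, lying on top of the drawer chest (135 mm high, left of the block); leave it.
- cards: loose deck of cards in its box, 66 x 98 x 30 mm, to the right of the block; leave it.
- cup: small gilt pot, 67 mm across, 58 mm high, behind the drawer chest; leave it.

How it is judged (in metres and radians):
On the way:
1. the loose lid has been rocked by pressing near its rim ((value of joint any of rock_a, rock_b above 0.05 rad or value of joint any of rock_a, rock_b below -0.05 rad) and value of joint seat below 0.003 m), for 0.05 s.
At the end, for the whole second after the job is handed in: the loose lid is pressed down at least 4.5 of its 6 mm and level within 0.045 rad, the sound lids are back at their free height (within 1.5 mm), the goods are at rest (value of joint seat above 0.0045 m and value of joint rock_a between -0.045 and 0.045 rad and value of joint rock_b between -0.045 and 0.045 rad and value of joint sound_1 between -0.0015 and 0.0015 m and value of joint sound_2 between -0.0015 and 0.0015 m and value of joint sound_3 between -0.0015 and 0.0015 m and linear speed of each of tub_on_block, tub_a, tub_b, tags, cards, cup below 0.02 m/s); the robot touches nothing.
It fails at once if a sound lid is squeezed past 6 mm (value of joint any of sound_1, sound_2, sound_3 above 0.006 m).
It fails at once if a lid is pulled up (value of joint any of seat, sound_1, sound_2, sound_3 below -0.003 m).
It fails at once if a tub, the tags, the cards or the pot is lifted or shifted by more than 15 mm (distance of any of tub_on_block, tub_a, tub_b, tags, cards, cup from where it was at the start of the episode above 0.015 m).
It also fails if it takes over 51 s, if anything falls off the work surface, if the arm or the gripper's body presses on something with over 40 N, if the wrist force passes 120 N, or if a joint passes its speed limit or range.

## Robot

A 6-joint arm with a two-finger parallel gripper is mounted at the origin on a cart in front of the work surface, level with it; the furniture and walls round the work are solid. World frame = base frame: x ahead of the robot, y to its left, z up, the work surface at z = 0. Lengths are in m, angles in degrees, forces in N, time in s.
With the tool pointing down it reaches from about 0.25 to 0.775 m from the base axis. Payload 4 kg.
Tool frame: the origin (TCP) lies at the very end of the fingers, on their centre line; the grasp point (between the pads) lies 19 mm behind it; z points along the fingers, x is the direction in which the jaws open and shut, and the axes are right-handed (so a half turn about z gives the same grasp; the last joint's range is limited). The gripper opens to 94 mm and grips with 3 to 60 N. Pads are 16 mm wide; open, the fingers measure 119 mm over their backs; the gripper's body (75 mm by 177 mm) begins 78 mm behind the grasp point.
Start: joints at [-69.276, 4.996, 78.535, -0, 96.463, -5.907], TCP at [0.247, -0.492, 0.206] pointing down, gripper open.
Joint ranges: [-177.83, 177.83], [-43.37, 116.18], [15.69, 146.23], [-61.86, 241.86], [9.47, 152.12], [-147.06, 147.06]. Speed limits (degrees/s): [159.86, 159.86, 180, 180, 180, 180].

## Interface

Orientations are given as a 3x3 rotation matrix whose columns are the frame's x, y, z axes.
In Python, from cell import readout, eyes, workorder gives the robot as it stands. The module is installed in compiled form; this text tells all that it offers.
- The arm moves only by the tool arm_command, never from a script. Its argument "commands" is a list of rows, each a list of 6 numbers: the shift along the tool's x, y, z in units of 100 mm (1.0 is 100 mm), then the turn, a rotation vector about the tool's x, y, z in units of pi rad (1.0 is pi rad). A call has 1 to 12 rows; each row is the pose to reach, as a shift and turn from the pose commanded when the call began, along the tool's axes at that moment, turning the shorter way round; what a row does not reach only later rows make up. A row lasts 1/12 s, in which the tool goes at most 41.7 mm and 7.16 degrees, less where a joint would pass 70% of its speed; a pose out of reach is approached as far as the arm can. A call with a number of a shift or a turn outside -1 to 1 is refused whole. A call with a gripper value outside its range is refused whole. "gripper" is the closure, from -1 (fully open) to 1 (shut), so that 0 is half open, set as the call begins (left out, the last holds). The fingers move at their own pace and stop on an object; "grip_force" is the grip in N (left out, the last holds). Time passes only in rows, so rows that repeat a pose let the fingers close. It gives the time, the measured TCP pose, the force and the opening at its end, in the units of the state.
- readout.read_state(): the state, without advancing time (a new reading comes with each control period).
- eyes.read_camera(name): name is "scene" or "top" or "wrist"; returns (picture, depth): 384x512x3 uint8, blue, green, red; 384x512 float32, m along the optical axis (not along the pixel's ray), 0 where there is no reading.
- eyes.camera_model(name): a dict with "camera_matrix" (3x3 intrinsics, pixels), "pose" (4x4, takes a point from camera to world coordinates). Camera axes: x right, y down, z forward; pixel columns grow to the right and rows downward; lengths in m; the calibration is good to about 2 mm. A picture is of the moment at which its call begins: read the wrist's pose just before it. camera_model takes no time and is no camera call; for the wrist camera it gives the pose at the moment of the call.
- workorder.hand_in(): hands the job in, once; it reports no verdict.
The state is a dict: "t": time; "joint_positions": joint angles; "joint_vel": joint speeds; "effort": joint torques, N m; "ee_pos": TCP position; "orientation": TCP orientation; "wrist_force": force on the tool from outside, world axes, zero at the start; "ft_torque": the same for the moment, N m; "grip_width": finger opening in m.
Only numpy, scipy, OpenCV 4.12 (cv2) and the standard library are available. Lean on these libraries where they do the work, as an engineer would, in place of code of your own. Each camera call takes 0.05 s, during which the arm holds its last target.

## Working session

There is one attempt and no reset: what is moved stays moved. The work goes in short steps, Python scripts to look and compute and a tool call to move; the robot and the scene stay as the last step left them, time stands still between calls to the robot, and variables do not carry over. Pictures are saved under pics/ and viewed, and the job is handed in when it is done.

Besides the shell and the picture viewer there is one more tool, called after "Emit:" as a command line: name --pt "numbers of a row" for each row, then --argument value for the rest. arm_command: Moves the arm, as the interface text tells. Its arguments: {"type":"object","properties":{"commands":{"type":"array","items":{"type":"array","items":{"type":"number"}}},"gripper":{"type":"number"},"grip_force":{"type":"number"}},"required":["commands"]}

```bash
mkdir -p pics; python3 - <<'E'
from cell import readout, eyes
import cv2,numpy as np
s=readout.read_state(); print(s)
for n in("scene","top","wrist"):
    p,d=eyes.read_camera(n); cv2.imwrite(f"pics/{n}0.png",p); np.savez(f"pics/{n}0.npz",p=p,d=d,K=eyes.camera_model(n)["camera_matrix"],T=eyes.camera_model(n)["pose"])
E
```

```text
{'t': 0.0, 'joint_positions': array([-6.92767880e+01,  5.03718242e+00,  7.86238852e+01,  1.41401284e-03,
        9.64644335e+01, -5.90546519e+00]), 'joint_vel': array([-0.00181694,  0.01399434,  0.14802808, -0.11358699,  0.06528303,
        0.01478389]), 'effort': array([-1.07727003e-03, -3.40186930e+01, -3.02427685e+01,  7.16688344e-02,
        3.30369116e-02, -1.65475385e-04]), 'ee_pos': array([ 0.24633343, -0.49112727,  0.20433019]), 'orientation': array([[ 4.48208208e-01, -8.93928877e-01, -7.52147959e-04],
       [-8.93926544e-01, -4.48208770e-01,  2.05736619e-03],
       [-2.17625836e-03, -2.49763388e-04, -9.99997601e-01]]), 'wrist_force': array([-0.31666117, -0.51364745, -0.30410707]), 'ft_torque': array([ 0.0199855 , -0.01039111,  0.01406416]), 'grip_width': 0.09440215991270291}
```

View pics/top0.png

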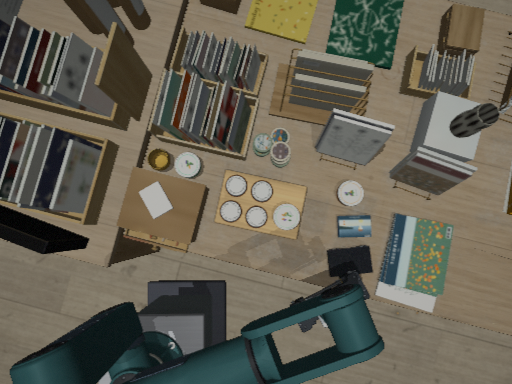

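View pics/scene0.png

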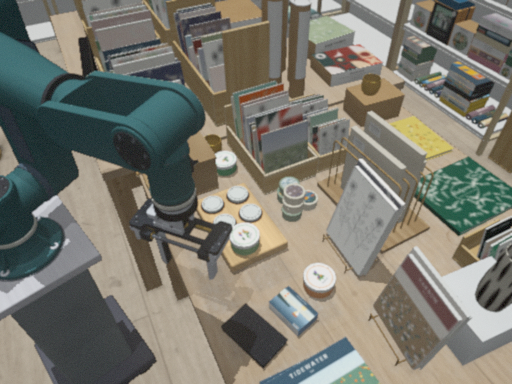

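View pics/wrist0.png

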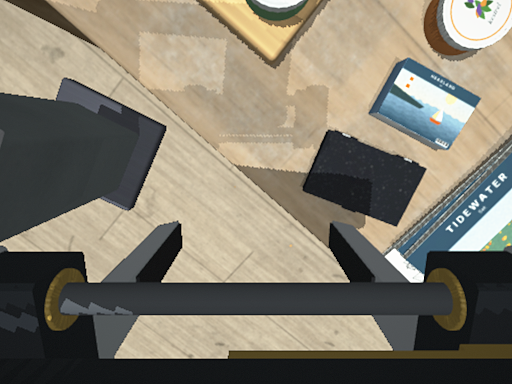

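The top view shows the four lids at about (236,186), (262,190), (231,211) and (256,216). The tub on the block is at (287,216). Next I measure these points.

```bash
cat > h.py <<'E'
import numpy as np,cv2
def cloud(f):
    z=np.load(f);d=z['d'];K=z['K'];T=z['T']
    v,u=np.mgrid[:d.shape[0],:d.shape[1]]
    P=np.stack([(u-K[0,2])/K[0,0]*d,(v-K[1,2])/K[1,1]*d,d],-1)@T[:3,:3].T+T[:3,3]
    P[d==0]=np.nan
    return z['p'],P
E
python3 - <<'E'
from h import *
for n in("top","scene"):
    p,P=cloud(f"pics/{n}0.npz")
    z=P[...,2]; inb=(P[...,0]>.25)&(P[...,0]<.75)&(P[...,1]<.1)&(P[...,1]>-.45)
    print(n, "px size", np.nanmedian(np.linalg.norm(np.diff(P[180:230,220:290],axis=1),axis=-1)))
    for lo,hi in((.028,.039),(.040,.053),(.07,.082)):
        m=(inb&(z>lo)&(z<hi)).astype(np.uint8)
        k,l,st,c=cv2.connectedComponentsWithStats(m)
        for i in range(1,k):
            if st[i,4]>60:
                q=P[l==i]; print(lo,c[i].round(),st[i,4],np.median(q,0).round(4),q.mean(0).round(4),(q.max(0)-q.min(0)).round(3))
                if lo==.028 : print(cv2.minAreaRect(q[:,:2].astype(np.float32)))
z=np.load("pics/top0.npz");p=z['p'];cv2.imwrite("pics/topz.png",cv2.resize(p[150:250,200:320],None,fx=6,fy=6,interpolation=cv2.INTER_CUBIC))
E
```

```text
top px size 0.004074179530604851
0.028 [280. 135.] 184 [ 0.7009 -0.4038  0.0305] [ 0.7016 -0.4037  0.031 ] [0.05  0.056 0.01 ]
((0.7019633650779724, -0.40374326705932617), (0.048924367874860764, 0.056313931941986084), 2.9500234127044678)
0.028 [258. 203.] 2424 [ 0.4953 -0.3336  0.0339] [ 0.4886 -0.3328  0.0339] [0.214 0.249 0.011]
((0.48734402656555176, -0.34053122997283936), (0.2558215260505676, 0.16783364117145538), 77.19789123535156)
0.04 [188. 164.] 343 [ 0.611  -0.1198  0.0425] [ 0.6103 -0.1193  0.0427] [0.075 0.077 0.01 ]
0.04 [236. 185.] 303 [ 0.5449 -0.2666  0.0457] [ 0.5447 -0.2674  0.0459] [0.061 0.058 0.013]
0.04 [262. 191.] 273 [ 0.526  -0.3454  0.044 ] [ 0.5266 -0.3453  0.0441] [0.058 0.058 0.012]
0.04 [231. 211.] 299 [ 0.4662 -0.2505  0.0442] [ 0.4669 -0.2496  0.0444] [0.058 0.061 0.01 ]
0.04 [257. 216.] 291 [ 0.4498 -0.3289  0.0445] [ 0.4493 -0.3278  0.0444] [0.063 0.064 0.011]
0.07 [186. 142.] 71 [ 0.6725 -0.1194  0.0798] [ 0.673  -0.1202  0.0784] [0.037 0.097 0.012]
0.07 [286. 216.] 518 [ 0.4481 -0.4153  0.0757] [ 0.4473 -0.4155  0.0757] [0.074 0.071 0.012]
scene px 
[... 1462 characters left out ...]
468] [ 0.5016 -0.1696  0.0466] [0.069 0.021 0.012]
0.04 [237. 193.] 264 [ 0.5413 -0.2675  0.0461] [ 0.5419 -0.2671  0.0458] [0.059 0.061 0.01 ]
0.04 [212. 203.] 266 [ 0.4644 -0.2494  0.0441] [ 0.4643 -0.249   0.0441] [0.059 0.061 0.009]
0.04 [250. 212.] 281 [ 0.5245 -0.3447  0.0438] [ 0.5248 -0.3445  0.044 ] [0.059 0.062 0.01 ]
0.04 [225. 219.] 156 [ 0.4584 -0.3162  0.0441] [ 0.4566 -0.3189  0.0442] [0.052 0.058 0.009]
0.07 [263. 158.] 454 [ 0.6767 -0.2703  0.0768] [ 0.6786 -0.2229  0.0766] [0.127 0.299 0.012]
0.07 [205. 175.] 76 [ 0.5015 -0.1697  0.0761] [ 0.501  -0.1697  0.0756] [0.07  0.024 0.012]
0.07 [244. 235.] 569 [ 0.4451 -0.4164  0.0753] [ 0.445  -0.4159  0.0754] [0.079 0.074 0.011]
```

View pics/topz.png

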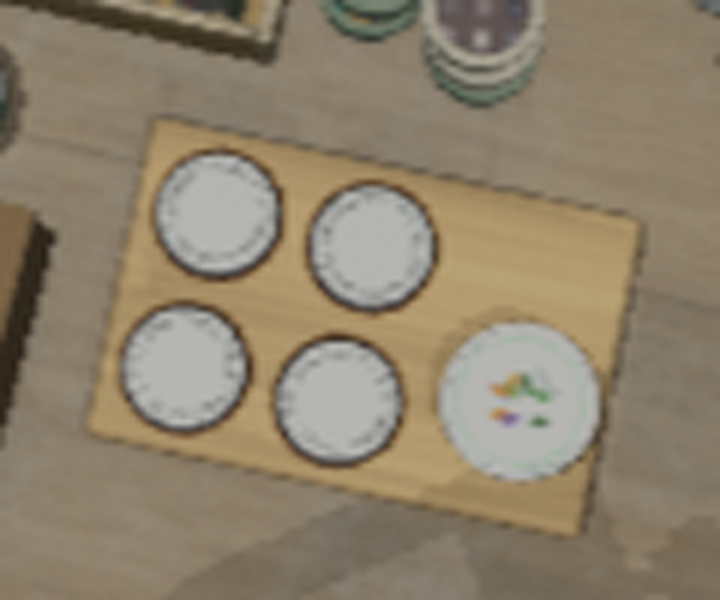

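```bash
python3 - <<'E'
from h import *
psi=np.radians(-12.8);c=np.array([.496,-.297]);ex=np.array([np.cos(psi),np.sin(psi)]);ey=np.array([-np.sin(psi),np.cos(psi)])
L=dict(FL=c+.04*(ex+ey),FR=c+.04*(ex-ey),NL=c+.04*(-ex+ey),NR=c-.04*(ex+ey))
off=dict(FL=-1,NL=-1,FR=1,NR=1)
for f in("top","scene"):
    p,P=cloud(f"pics/{f}0.npz");P=P.reshape(-1,3);P=P[~np.isnan(P[:,0])]
    for k,v in L.items():
        t=v+.023*off[k]*ey
        r=P[:,:2]-t; a=r@ex;b=r@ey
        m=(abs(a)<.11)&(abs(b)<.09)&(P[:,2]<.5)
        q=P[m]; o=q[:,2].argsort()[-3:]
        print(f,k,v.round(4),'press',t.round(4),'highest',q[o].round(3).tolist())
        m=(np.linalg.norm(P[:,:2]-v,axis=1)<.022)&(P[:,2]<.06)
        print('  top z',np.median(P[m,2]).round(4),P[m,2].std().round(4))
E
```

```text
top FL [ 0.5439 -0.2669] press [ 0.5388 -0.2893] highest [[0.655, -0.252, 0.192], [0.652, -0.249, 0.193], [0.656, -0.253, 0.198]]
  top z 0.0461 0.0023
top FR [ 0.5261 -0.3449] press [ 0.5312 -0.3224] highest [[0.652, -0.258, 0.148], [0.653, -0.258, 0.158], [0.654, -0.259, 0.164]]
  top z 0.044 0.0027
top NL [ 0.4659 -0.2491] press [ 0.4608 -0.2716] highest [[0.516, -0.318, 0.052], [0.559, -0.291, 0.052], [0.547, -0.279, 0.053]]
  top z 0.0447 0.0022
top NR [ 0.4481 -0.3271] press [ 0.4532 -0.3047] highest [[0.463, -0.382, 0.082], [0.478, -0.397, 0.082], [0.428, -0.39, 0.083]]
  top z 0.0447 0.0026
scene FL [ 0.5439 -0.2669] press [ 0.5388 -0.2893] highest [[0.653, -0.25, 0.194], [0.651, -0.248, 0.194], [0.663, -0.226, 0.197]]
  top z 0.0464 0.0017
scene FR [ 0.5261 -0.3449] press [ 0.5312 -0.3224] highest [[0.647, -0.257, 0.159], [0.656, -0.26, 0.159], [0.654, -0.258, 0.16]]
  top z 0.0438 0.0018
scene NL [ 0.4659 -0.2491] press [ 0.4608 -0.2716] highest [[0.521, -0.269, 0.05], [0.531, -0.354, 0.05], [0.543, -0.256, 0.05]]
  top z 0.0443 0.0016
scene NR [ 0.4481 -0.3271] press [ 0.4532 -0.3047] highest [[0.448, -0.385, 0.079], [0.451, -0.388, 0.079], [0.453, -0.382, 0.081]]
  top z 0.0448 0.0019
```

Emit:
arm_command --pt "-0.1 -0.3 0 0 0 -0.03" --pt "-0.2 -0.65 0 0 0 -0.06" --pt "-0.27 -0.95 0 0 0 -0.1" --pt "-0.27 -0.95 0 0 0 -0.1" --gripper 1 --grip_force 20

```text
t: 0.48
ee_pos: [0.3226, -0.4215, 0.2053]
orientation: [[0.709, -0.705, 0.002], [-0.705, -0.709, 0.002], [-0.0, -0.003, -1.0]]
wrist_force: [-0.3, -0.0, 0.1]
grip_width: 0.0706
```

```bash
cat > d.py <<'E'
import sys,numpy as np
from cell import readout,eyes
from scipy.spatial.transform import Rotation as R
def delta(x,y,z,yaw):
    s=readout.read_state();p=s['ee_pos'];O=s['orientation']
    w=np.radians(yaw);X=np.array([np.cos(w),np.sin(w),0]);Z=np.array([0,0,-1.]);G=np.column_stack([X,np.cross(Z,X),Z])
    t=O.T@(np.array([x,y,z])-p)*10; r=R.from_matrix(O.T@G).as_rotvec()/np.pi
    print('t',round(s['t'],2),'p',p.round(4),'F',s['wrist_force'].round(2),'M',s['ft_torque'].round(2),'g',round(s['grip_width'],4)); print('shift',t.round(3),'turn',r.round(4))
if __name__=="__main__": delta(*map(float,sys.argv[1:]))
E
python3 d.py .4532 -.3047 .15 -12.8
```

```text
t 0.48 p [ 0.3226 -0.4215  0.2053] F [-0.31 -0.01  0.13] M [ 0.01 -0.04 -0.02] g 0.0706
shift [ 0.102 -1.748  0.559] turn [-0.0009 -0.0002 -0.1781]
```

Emit:
arm_command --pt "0 -0.3 0 0 0 -0.04" --pt "0.05 -0.6 0.1 0 0 -0.08" --pt "0.05 -0.9 0.2 0 0 -0.12" --pt "0.05 -0.9 0.2 0 0 -0.16" --pt "0.05 -0.9 0.2 0 0 -0.175" --pt "0.05 -0.9 0.2 0 0 -0.175"

```text
t: 0.98
ee_pos: [0.3868, -0.365, 0.1848]
orientation: [[0.971, -0.239, -0.001], [-0.239, -0.971, 0.001], [-0.001, -0.0, -1.0]]
wrist_force: [-0.3, -0.9, 0.4]
grip_width: 0.0305
```

```bash
python3 d.py .4532 -.3047 .10 -12.8
```

```text
t 0.98 p [ 0.3868 -0.365   0.1848] F [-0.27 -0.85  0.41] M [-0.05 -0.04  0.07] g 0.0305
shift [ 0.502 -0.744  0.847] turn [-0.0001  0.0004 -0.0057]
```

Emit:
arm_command --pt "0.25 -0.37 0.3 0 0 -0.006" --pt "0.5 -0.74 0.6 0 0 -0.006" --pt "0.5 -0.74 0.85 0 0 -0.006" --pt "0.5 -0.74 0.85 0 0 -0.006" --pt "0.5 -0.74 0.85 0 0 -0.006" --pt "0.5 -0.74 0.85 0 0 -0.006" --pt "0.5 -0.74 0.85 0 0 -0.006"

```text
t: 1.57
ee_pos: [0.4535, -0.3075, 0.1028]
orientation: [[0.975, -0.224, 0.003], [-0.224, -0.975, -0.003], [0.003, 0.002, -1.0]]
wrist_force: [0.0, -0.1, 0.4]
grip_width: 0.0007
```

```bash
python3 d.py .4532 -.3047 .052 -12.8; python3 - <<'E'
from cell import readout, eyes
import cv2,numpy as np
for n in("top","wrist"):
    m=eyes.camera_model(n)
    p,d=eyes.read_camera(n); cv2.imwrite(f"pics/{n}1.png",p); np.savez(f"pics/{n}1.npz",p=p,d=d,K=m["camera_matrix"],T=m["pose"])
print(m["pose"].round(3))
E
```

```text
t 1.57 p [ 0.4535 -0.3075  0.1028] F [ 0.03 -0.05  0.44] M [ 0.   -0.07 -0.  ] g 0.0007
shift [-0.011 -0.028  0.508] turn [ 0.0008 -0.0011 -0.0007]
[[ 0.975 -0.218 -0.049  0.468]
 [-0.224 -0.947 -0.229 -0.242]
 [ 0.004  0.235 -0.972  0.282]
 [ 0.     0.     0.     1.   ]]
```

View pics/wrist1.png

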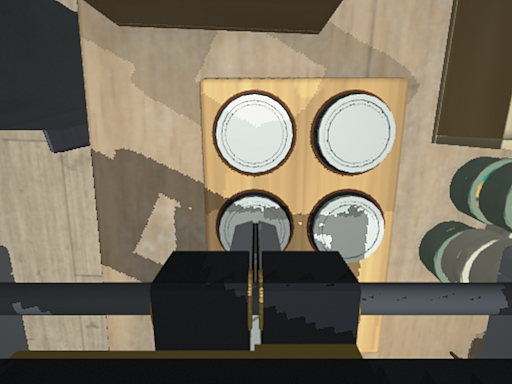

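```bash
python3 - <<'E'
from h import *
p,P=cloud("pics/wrist1.npz");z=P[...,2]
m=((z>.040)&(z<.053)).astype(np.uint8);k,l,st,c=cv2.connectedComponentsWithStats(m)
for i in range(1,k):
    if st[i,4]>800:
        q=P[l==i];x,r=cv2.minEnclosingCircle(q[:,:2].astype(np.float32)); print(c[i].round(),st[i,4],q.mean(0).round(4),np.median(q,0).round(4),x,r)
E
```

```text
[478.  71.] 1796 [ 0.6384 -0.2418  0.0466] [ 0.6388 -0.2407  0.0467] (0.6382279992103577, -0.2436116635799408) 0.05184604600071907
[212.  11.] 1636 [ 0.4567 -0.1586  0.0467] [ 0.4565 -0.1585  0.0469] (0.45679929852485657, -0.1583070307970047) 0.08488979190587997
[254. 133.] 4621 [ 0.4668 -0.2474  0.0441] [ 0.4668 -0.2472  0.0442] (0.4666723906993866, -0.24799887835979462) 0.029964501038193703
[357. 132.] 4750 [ 0.5445 -0.265   0.0457] [ 0.5445 -0.2647  0.0458] (0.544678270816803, -0.26583048701286316) 0.030313856899738312
[254. 217.] 1963 [ 0.451  -0.315   0.0438] [ 0.4525 -0.3136  0.0439] (0.4490032494068146, -0.3258691728115082) 0.030159564688801765
[349. 227.] 3572 [ 0.5276 -0.3416  0.0437] [ 0.5279 -0.3413  0.0438] (0.5266992449760437, -0.34350305795669556) 0.030187152326107025
```

Emit:
arm_command --pt "0 -0.05 0.25 0 0 0" --pt "0 -0.05 0.48 0 0 0" --pt "0 -0.05 0.48 0 0 0" --pt "0 -0.05 0.48 0 0 0" --pt "0 -0.05 0.48 0 0 0"

```text
t: 2.08
ee_pos: [0.4549, -0.3017, 0.0544]
orientation: [[0.975, -0.222, 0.002], [-0.222, -0.975, -0.002], [0.003, 0.001, -1.0]]
wrist_force: [0.2, -0.1, 0.1]
grip_width: 0.0006
```

```bash
python3 d.py .4543 -.3025 .045 -12.8
```

```text
t 2.08 p [ 0.4549 -0.3017  0.0544] F [ 0.17 -0.1   0.13] M [-0.05 -0.07 -0.01] g 0.0006
shift [-0.004  0.009  0.094] turn [ 0.0005 -0.0008 -0.0002]
```

Emit:
arm_command --pt "0 0 0.03 0 0 0" --pt "0 0 0.06 0 0 0" --pt "0 0 0.08 0 0 0" --pt "0 0 0.08 0 0 0" --pt "0 0 0.08 0 0 0"

```text
t: 2.5
ee_pos: [0.4543, -0.3006, 0.0446]
orientation: [[0.975, -0.221, 0.0], [-0.221, -0.975, -0.0], [0.0, 0.0, -1.0]]
wrist_force: [-0.3, -0.5, -0.5]
grip_width: 0.0001
```

Emit:
arm_command --pt "0 0 0.01 0 0 0" --pt "0 0 0.01 0 0 0" --pt "0 0 0.01 0 0 0"

```text
t: 2.75
ee_pos: [0.4545, -0.3007, 0.0437]
orientation: [[0.975, -0.221, 0.0], [-0.221, -0.975, -0.0], [0.0, 0.0, -1.0]]
wrist_force: [-0.9, -0.8, 1.3]
grip_width: 0.0006
```

Emit:
arm_command --pt "0 0 0.01 0 0 0" --pt "0 0 0.01 0 0 0" --pt "0 0 0.01 0 0 0"

```text
t: 3.0
ee_pos: [0.4545, -0.3006, 0.0428]
orientation: [[0.975, -0.221, 0.0], [-0.221, -0.975, -0.0], [0.001, 0.0, -1.0]]
wrist_force: [-0.4, 0.2, 3.1]
grip_width: 0.0005
```

Emit:
arm_command --pt "0 0 0.01 0 0 0" --pt "0 0 0.01 0 0 0" --pt "0 0 0.01 0 0 0"

```text
t: 3.25
ee_pos: [0.4545, -0.3006, 0.0419]
orientation: [[0.975, -0.221, 0.001], [-0.221, -0.975, -0.0], [0.001, 0.0, -1.0]]
wrist_force: [-0.1, 1.6, 4.5]
grip_width: 0.0003
```

NR gave 1.6 N/mm, so it is sound. I go to NL next.

Emit:
arm_command --pt "0 0 -0.12 0 0 0" --pt "0 0 -0.12 0 0 0" --pt "0 -0.15 -0.12 0 0 0" --pt "0 -0.3 -0.12 0 0 0" --pt "0 -0.3 -0.12 0 0 0" --pt "0 -0.3 -0.08 0 0 0" --pt "0 -0.3 -0.04 0 0 0" --pt "0 -0.3 -0.04 0 0 0" --pt "0 -0.3 -0.04 0 0 0"

```text
t: 4.0
ee_pos: [0.4605, -0.2717, 0.0449]
orientation: [[0.975, -0.222, -0.001], [-0.222, -0.975, 0.0], [-0.001, -0.0, -1.0]]
wrist_force: [0.1, 0.2, -0.2]
grip_width: 0.0005
```

Emit:
arm_command --pt "0 0 0.01 0 0 0" --pt "0 0 0.02 0 0 0" --pt "0 0 0.02 0 0 0" --pt "0 0 0.02 0 0 0"

```text
t: 4.33
ee_pos: [0.4609, -0.2718, 0.0437]
orientation: [[0.975, -0.222, 0.0], [-0.222, -0.975, -0.001], [0.0, 0.001, -1.0]]
wrist_force: [-0.9, -0.7, 0.6]
grip_width: 0.0007
```

Emit:
arm_command --pt "0 0 0.01 0 0 0" --pt "0 0 0.01 0 0 0" --pt "0 0 0.01 0 0 0"

```text
t: 4.58
ee_pos: [0.461, -0.2717, 0.0429]
orientation: [[0.975, -0.221, 0.0], [-0.221, -0.975, -0.001], [0.0, 0.001, -1.0]]
wrist_force: [-1.5, -1.6, 2.5]
grip_width: 0.0003
```

Emit:
arm_command --pt "0 0 0.01 0 0 0" --pt "0 0 0.01 0 0 0" --pt "0 0 0.01 0 0 0"

```text
t: 4.83
ee_pos: [0.461, -0.2717, 0.0419]
orientation: [[0.975, -0.221, 0.0], [-0.221, -0.975, -0.001], [0.001, 0.001, -1.0]]
wrist_force: [-2.3, -1.8, 4.1]
grip_width: -0.0001
```

NL shows the same 1.6 N/mm, so it is sound too. Next is FL.

Emit:
arm_command --pt "0 0 -0.12 0 0 0" --pt "0 0 -0.2 0 0 0" --pt "0.3 0 -0.2 0 0 0" --pt "0.6 0 -0.2 0 0 0" --pt "0.8 0 -0.2 0 0 0" --pt "0.8 0 -0.15 0 0 0" --pt "0.8 0 -0.1 0 0 0" --pt "0.8 0 -0.06 0 0 0" --pt "0.8 0 -0.06 0 0 0" --pt "0.8 0 -0.06 0 0 0"

```text
t: 5.67
ee_pos: [0.5377, -0.2885, 0.047]
orientation: [[0.975, -0.222, -0.001], [-0.222, -0.975, 0.001], [-0.002, -0.001, -1.0]]
wrist_force: [-1.5, -0.5, -0.1]
grip_width: 0.0004
```

Emit:
arm_command --pt "0 0 0.01 0 0 0" --pt "0 0 0.02 0 0 0" --pt "0 0 0.02 0 0 0" --pt "0 0 0.02 0 0 0"

```text
t: 6.0
ee_pos: [0.5387, -0.2891, 0.0458]
orientation: [[0.975, -0.221, 0.0], [-0.221, -0.975, -0.0], [0.0, 0.0, -1.0]]
wrist_force: [-1.0, 0.5, 0.7]
grip_width: 0.0003
```

Emit:
arm_command --pt "0 0 0.01 0 0 0" --pt "0 0 0.01 0 0 0" --pt "0 0 0.01 0 0 0"

```text
t: 6.25
ee_pos: [0.5389, -0.2892, 0.0449]
orientation: [[0.975, -0.221, 0.0], [-0.221, -0.975, -0.0], [0.0, 0.0, -1.0]]
wrist_force: [-1.4, -0.6, 2.5]
grip_width: 0.0001
```

Emit:
arm_command --pt "0 0 0.01 0 0 0" --pt "0 0 0.01 0 0 0" --pt "0 0 0.01 0 0 0"

```text
t: 6.5
ee_pos: [0.539, -0.2892, 0.0438]
orientation: [[0.975, -0.221, 0.0], [-0.221, -0.975, -0.0], [0.0, 0.0, -1.0]]
wrist_force: [-3.1, -0.0, 4.2]
grip_width: 0.0005
```

FL is sound. By elimination FR is the loose one, and I confirm it by rocking it.

Emit:
arm_command --pt "0 0 -0.12 0 0 0" --pt "0 0 -0.12 0 0 0" --pt "0 0.16 -0.12 0 0 0" --pt "0 0.32 -0.12 0 0 0" --pt "0 0.32 -0.12 0 0 0" --pt "0 0.32 -0.06 0 0 0" --pt "0 0.32 -0.02 0 0 0" --pt "0 0.32 -0.02 0 0 0" --pt "0 0.32 -0.02 0 0 0"

```text
t: 7.25
ee_pos: [0.5314, -0.3196, 0.0444]
orientation: [[0.975, -0.221, -0.002], [-0.221, -0.975, 0.001], [-0.002, -0.001, -1.0]]
wrist_force: [-0.0, -0.4, -0.2]
grip_width: 0.0005
```

Emit:
arm_command --pt "0 0 0.01 0 0 0" --pt "0 0 0.02 0 0 0" --pt "0 0 0.02 0 0 0" --pt "0 0 0.02 0 0 0"

```text
t: 7.58
ee_pos: [0.5321, -0.32, 0.0437]
orientation: [[0.975, -0.221, 0.0], [-0.221, -0.975, -0.0], [0.0, 0.0, -1.0]]
wrist_force: [0.1, 0.2, 0.7]
grip_width: 0.0005
```

Emit:
arm_command --pt "0 0 0.01 0 0 0" --pt "0 0 0.01 0 0 0" --pt "0 0 0.01 0 0 0"

```text
t: 7.83
ee_pos: [0.5321, -0.32, 0.0428]
orientation: [[0.975, -0.221, 0.001], [-0.221, -0.975, 0.0], [0.001, -0.0, -1.0]]
wrist_force: [0.4, 1.8, 2.3]
grip_width: 0.0005
```

Emit:
arm_command --pt "0 0 0.01 0 0 0" --pt "0 0 0.01 0 0 0" --pt "0 0 0.01 0 0 0"

```text
t: 8.08
ee_pos: [0.5323, -0.3197, 0.0419]
orientation: [[0.975, -0.221, 0.001], [-0.221, -0.975, 0.001], [0.001, -0.001, -1.0]]
wrist_force: [1.0, 3.1, 3.5]
grip_width: 0.0012
```

The force slope on FR is ambiguous: 0.7, 2.3, then 3.5 N. While it is pressed I look for tilt in the images.

```bash
cat > look.py <<'E'
import sys
from h import *
from cell import readout, eyes
C=dict(FL=(.5443,-.2665),FR=(.5265,-.344),NL=(.4663,-.2485),NR=(.4487,-.3265))
tag=sys.argv[1]
for n in sys.argv[2:]:
    m=eyes.camera_model(n)
    p,d=eyes.read_camera(n); cv2.imwrite(f"pics/{n}{tag}.png",p); np.savez(f"pics/{n}{tag}.npz",p=p,d=d,K=m["camera_matrix"],T=m["pose"])
    _,P=cloud(f"pics/{n}{tag}.npz");P=P.reshape(-1,3)
    for k,c in C.items():
        r=P[:,:2]-np.array(c); q=P[(np.linalg.norm(r,axis=1)<.027)&(P[:,2]>.036)&(P[:,2]<.055)]
        if len(q)<40: print(n,k,len(q));continue
        A=np.c_[q[:,:2]-np.array(c),np.ones(len(q))]
        w=np.ones(len(q),bool)
        for _ in range(4):
            s=np.linalg.lstsq(A[w],q[w,2],rcond=None)[0];e=q[:,2]-A@s;w=abs(e)<max(.001,2*np.median(abs(e)))
        print(n,k,len(q),'slope',s[:2].round(3),'z',s[2].round(4),'res',e[w].std().round(4))
s=readout.read_state();print(s['t'],s['ee_pos'].round(4),s['wrist_force'].round(2),s['ft_torque'].round(2))
E
python3 look.py 2 wrist scene top
```

```text
wrist FL 6804 slope [-0.    -0.002] z 0.0458 res 0.0005
wrist FR 177 slope [-0.061 -0.214] z 0.0446 res 0.0005
wrist NL 6678 slope [ 0. -0.] z 0.0442 res 0.0005
wrist NR 3090 slope [ 0.002 -0.018] z 0.0441 res 0.0005
scene FL 93 slope [-0.002 -0.041] z 0.0464 res 0.0011
scene FR 218 slope [-0.047 -0.124] z 0.0445 res 0.0011
scene NL 205 slope [-0.009 -0.002] z 0.044 res 0.0013
scene NR 233 slope [-0.004  0.006] z 0.0441 res 0.0012
top FL 104 slope [ 0.028 -0.052] z 0.0468 res 0.0017
top FR 0
top NL 222 slope [-0.022  0.017] z 0.0445 res 0.002
top NR 106 slope [ 0.013 -0.028] z 0.0438 res 0.0018
8.2333 [ 0.5323 -0.3197  0.0419] [0.33 5.16 4.65] [ 0.72 -0.17 -0.01]
```

View pics/wrist2.png

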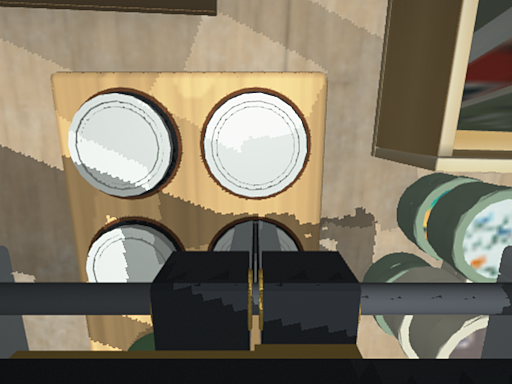

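View pics/scene2.png

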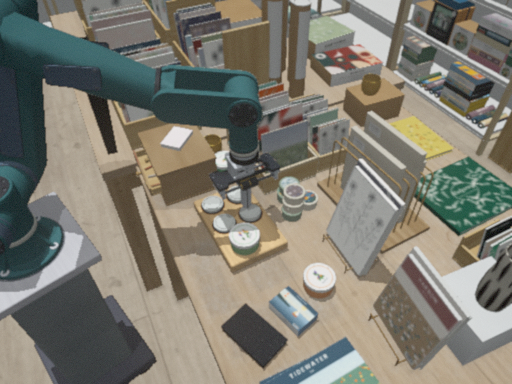

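FR is the loose one. The scene depth gives a plane tilt of about 0.13 rad on it, and the three others are level. I lift and press its middle.

Emit:
arm_command --pt "0 0 -0.12 0 0 0" --pt "0 0 -0.12 0 0 0" --pt "0 0.12 -0.12 0 0 0" --pt "0 0.245 -0.12 0 0 0" --pt "0 0.245 -0.12 0 0 0" --pt "0 0.245 -0.06 0 0 0" --pt "0 0.245 -0.04 0 0 0" --pt "0 0.245 -0.04 0 0 0" --pt "0 0.245 -0.04 0 0 0"

```text
t: 8.98
ee_pos: [0.5262, -0.3437, 0.0449]
orientation: [[0.975, -0.221, -0.001], [-0.221, -0.975, 0.001], [-0.001, -0.001, -1.0]]
wrist_force: [-0.5, 0.4, 0.2]
grip_width: 0.0001
```

Emit:
arm_command --pt "0 0 0.01 0 0 0" --pt "0 0 0.02 0 0 0" --pt "0 0 0.03 0 0 0" --pt "0 0 0.03 0 0 0"

```text
t: 9.32
ee_pos: [0.5272, -0.3441, 0.0442]
orientation: [[0.975, -0.221, 0.002], [-0.221, -0.975, -0.001], [0.002, 0.001, -1.0]]
wrist_force: [-0.9, 0.7, 5.0]
grip_width: 0.0005
```

Emit:
arm_command --pt "0 0 0.01 0 0 0" --pt "0 0 0.02 0 0 0" --pt "0 0 0.03 0 0 0" --pt "0 0 0.03 0 0 0"

```text
t: 9.65
ee_pos: [0.5282, -0.3445, 0.0431]
orientation: [[0.975, -0.221, 0.004], [-0.221, -0.975, -0.002], [0.005, 0.001, -1.0]]
wrist_force: [-1.0, 2.4, 9.7]
grip_width: 0.0005
```

Emit:
arm_command --pt "0 0 0.01 0 0 0" --pt "0 0 0.02 0 0 0" --pt "0 0 0.03 0 0 0" --pt "0 0 0.03 0 0 0"

```text
t: 9.98
ee_pos: [0.5278, -0.3444, 0.0403]
orientation: [[0.975, -0.221, 0.004], [-0.221, -0.975, -0.002], [0.004, 0.001, -1.0]]
wrist_force: [-1.7, 2.5, 11.8]
grip_width: 0.0002
```

Emit:
arm_command --pt "0 0 0.01 0 0 0" --pt "0 0 0.02 0 0 0" --pt "0 0 0.03 0 0 0" --pt "0 0 0.03 0 0 0"

```text
t: 10.32
ee_pos: [0.5269, -0.3441, 0.0381]
orientation: [[0.975, -0.221, 0.002], [-0.221, -0.975, -0.001], [0.002, 0.001, -1.0]]
wrist_force: [-4.3, 4.1, 16.4]
grip_width: 0.0006
```

Emit:
arm_command --pt "0 0 0.01 0 0 0" --pt "0 0 0.02 0 0 0" --pt "0 0 0.02 0 0 0" --pt "0 0 0.02 0 0 0"

```text
t: 10.65
ee_pos: [0.527, -0.3442, 0.038]
orientation: [[0.975, -0.221, 0.002], [-0.221, -0.975, -0.002], [0.003, 0.001, -1.0]]
wrist_force: [-7.0, 5.4, 22.2]
grip_width: 0.0007
```

Emit:
arm_command --pt "0 0 -0.1 0 0 0" --pt "0 0 -0.2 0 0 0" --pt "0 0 -0.5 0 0 0" --pt "0 0 -0.8 0 0 0" --pt "0 0 -1 0 0 0" --pt "0 0 -1 0 0 0" --pt "0 0 -1 0 0 0"

```text
t: 11.23
ee_pos: [0.5272, -0.3446, 0.1328]
orientation: [[0.975, -0.221, 0.002], [-0.221, -0.975, -0.002], [0.003, 0.001, -1.0]]
wrist_force: [0.1, 0.8, -0.1]
grip_width: -0.0001
```

```bash
python3 look.py 3 wrist scene
```

```text
wrist FL 3210 slope [ 0.001 -0.001] z 0.0457 res 0.0006
wrist FR 2316 slope [-0.003 -0.001] z 0.0378 res 0.0005
wrist NL 3169 slope [ 0.    -0.002] z 0.0441 res 0.0006
wrist NR 2576 slope [-0.002 -0.002] z 0.044 res 0.0005
scene FL 197 slope [-0.032 -0.011] z 0.0459 res 0.0012
scene FR 191 slope [ 0.009 -0.005] z 0.0383 res 0.0011
scene NL 201 slope [-0.006  0.006] z 0.0443 res 0.0014
scene NR 232 slope [0.022 0.019] z 0.044 res 0.001
11.3333 [ 0.5257 -0.3435  0.1294] [ 0.4   0.54 -0.55] [-0.02 -0.07  0.  ]
```

View pics/wrist3.png

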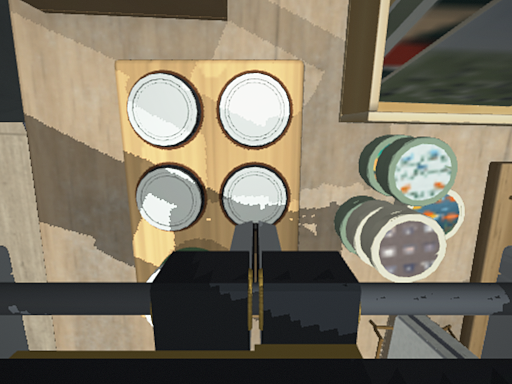

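FR, at (254,197) in the wrist view, is level at 37.8 mm, which is 6 mm down. The other lids are at their original heights, and the arm is clear.

```bash
python3 -c "
from cell import workorder; print(workorder.hand_in())"
```

```text
the job is handed in; nothing more can be done
None
```

The loose lid was the far right one. I rocked it, pressed it fully home and handed the job in at about 11.3 s of the 51 s. The hand-in gives no verdict.

- **Finding it:** I pressed all four lids near the rim with the closed fingertips, to about 3 to 5 N. Near right, near left and far left gave about 1.6 N/mm, which fits a sound lid.
- **Ambiguous check:** the force alone did not separate the far right lid, at about 1.2 to 1.6 N/mm. Depth images taken while it was pressed did. It was tilted about 0.13 rad in the scene view. The wrist view gave 0.22, but from only a few visible pixels. The near left and near right lids stayed level.
- **Pressing it home:** I pressed the far right lid in its middle. It moved at about 12 N and then stopped, with the force rising to 22 N.
- **Last checks:** the far right lid's top went from 43.8 mm to 37.8 mm, about 6 mm down, and is level within 0.01 rad. The sound lids are within about 0.5 mm of their starting heights. The fingers were about 90 mm above the lids, with no contact force. I did not measure the loose goods again afterwards, but nothing came near them.

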